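# Find the secret button of the writing box and open its concealed drawer

### The arm

A 6-joint arm with a two-finger parallel gripper is mounted at the origin on a cart in front of the work surface, level with it; the furniture and walls round the work are solid. World frame = base frame: x ahead of the robot, y to its left, z up, the work surface at z = 0. Lengths are in m, angles in rad, forces in N, time in s.
With the tool pointing down it reaches from about 0.375 to 0.9 m from the base axis. Payload 3.1 kg.
Tool frame: the origin (TCP) lies midway between the tips of the shut fingers; the grasp point (between the pads) lies 19 mm behind it; z points along the fingers, y is the direction in which the jaws open and shut (so a half turn about z gives the same grasp; the last joint's range is limited). The gripper opens to 87 mm and grips with 3 to 60 N. Pads are 19 mm wide; open, the fingers measure 117 mm over their backs; the gripper's body (75 mm by 190 mm) begins 51 mm behind the grasp point.
Start: joints at [-1.385, 0.527, 1.433, -0, 1.181, -0.178], TCP at [0.222, -0.584, 0.223] pointing down, gripper open.
Joint ranges: [-3.08, 3.08], [-0.75, 2.2], [0.22, 2.44], [-1.43, 4.57], [0, 2.65], [-2.85, 2.85]. Speed limits (rad/s): [2.79, 2.79, 3.14, 3.14, 3.14, 3.14].

### API

Orientations are given as a unit quaternion [x, y, z, w].
In Python, from rig import robot gives the robot as it stands.
- The arm moves only by the tool move_arm, never from a script. Its argument "rows" is one flat list of numbers, 7 for each row, row after row: the shift along the world's x, y, z in mm, then the turn, a rotation vector about the world's x, y, z in rad, then the closure, from 0 (fully open) to 1 (shut). A call has 1 to 12 rows; each row shifts and turns the commanded pose from where the row before left it; what a row does not reach is not made up. A row lasts 1/10 s, in which the tool goes at most 50 mm and 8.59 degrees, less where a joint would pass 70% of its speed; a pose out of reach is approached as far as the arm can. A call with a gripper value outside its range is refused whole. The fingers move at their own pace and stop on an object; "grip_force" is the grip in N (left out, the last holds). Time passes only in rows, so rows that do not move let the fingers close. It gives the time, the measured TCP pose, the force and the opening at its end, in the units of the state.
- robot.get_obs(): the state, without advancing time (a new reading comes with each control period).
- robot.camera(name): name is "scene" or "top" or "wrist"; returns a dict with "color" (400x640x3 uint8, red, green, blue), "z_map" (400x640 float32, m along the optical axis (not along the pixel's ray), 0 where there is no reading), "camera_matrix" (3x3 intrinsics, pixels), "R" (3x3) and "t" (3): a world point X has camera coordinates R X + t; the wrist camera has in their place "tool_from_camera" (4x4, takes a point from camera to tool coordinates, whose origin is the TCP and whose axes are the flange's). Camera axes: x right, y down, z forward; pixel columns grow to the right and rows downward; lengths in m; the calibration is good to about 2 mm. A picture is of the moment at which its call begins: read the wrist's pose just before it.
- robot.hand_in(): hands the job in, once; it reports no verdict.
Trained networks look in the newest picture that a camera, given by its name, has taken for a name from the list of things; names that differ only in an ending like _2 or _b are one class to them, and where a whole thing is asked for, a point or a joint stands for the part that bears it (a point fixed in the world has none). Each returns a list of dicts, best first, with "conf" (0 to 1); they miss things now and then, are a little off and sometimes report something else, mostly with a low value. They report only what shows in the picture. A call takes as long as a camera call.
- robot.search_frame(camera, thing): "at" ([column, row] in pixels, amid what is visible of it).
- robot.spot_point(camera, thing): "at" ([column, row] in pixels: a listed point, or the origin of a listed thing).
The state is a dict: "time": time; "q": joint angles; "joint_velocities": joint speeds; "joint_torque": joint torques, N m; "position": TCP position; "tool_rot": TCP orientation; "ft_force": force on the tool from outside, world axes, zero at the start; "moment": the same for the moment, N m; "grip_width": finger opening in m.
Only numpy, scipy, OpenCV 4.12 (cv2) and the standard library are available. Lean on these libraries where they do the work, as an engineer would, in place of code of your own. Each camera call takes 0.05 s, during which the arm holds its last target.

### The job

Open the concealed drawer of the writing box so that the key inside can be seen: feel along the five round inlays in its top for the one that gives, press it until the drawer springs out of the front, then reach over the drawer's front with a fingertip and draw it fully out to its stop. Nothing is to be gripped or lifted: do not pinch the drawer front between the fingers, leave the key lying in the drawer, and leave the other things on the box and the desk where they are.

Things in the scene. Friction and masses are not known exactly. Their poses are not given: they have to be found in the camera images.
- writing_box: dark wooden writing box on the desk, 190 (its x, front to back) x 330 (its y) x 74 mm high, too heavy to shift (fixed). Origin at the centre of its underside; x points to its back, y to its left, z up. The front face, with the concealed drawer, is at x = -95 mm, the flat top at z = 74 mm. A dark leather inset lies behind the row of roundels
- roundel_1 (a point): centre of the upper face of the first of five round wooden inlays, brown with a thin pale rim, in the box top (counted from the box's left, +y; 58 mm apart, in a row 45 mm behind the front edge). 50 mm across, 1.5 mm below the top, in a 52 mm hole. All look alike: four are solid; one, a different one each time, is the sprung button. The point is fixed to the box
- roundel_2 (a point): centre of the upper face of the second of five round wooden inlays, brown with a thin pale rim, in the box top (counted from the box's left, +y; 58 mm apart, in a row 45 mm behind the front edge). 50 mm across, 1.5 mm below the top, in a 52 mm hole. All look alike: four are solid; one, a different one each time, is the sprung button. The point is fixed to the box
- roundel_3 (a point): centre of the upper face of the middle one of five round wooden inlays, brown with a thin pale rim, in the box top (counted from the box's left, +y; 58 mm apart, in a row 45 mm behind the front edge). 50 mm across, 1.5 mm below the top, in a 52 mm hole. All look alike: four are solid; one, a different one each time, is the sprung button. The point is fixed to the box
- roundel_4 (a point): centre of the upper face of the fourth of five round wooden inlays, brown with a thin pale rim, in the box top (counted from the box's left, +y; 58 mm apart, in a row 45 mm behind the front edge). 50 mm across, 1.5 mm below the top, in a 52 mm hole. All look alike: four are solid; one, a different one each time, is the sprung button. The point is fixed to the box
- roundel_5 (a point): centre of the upper face of the last of five round wooden inlays, brown with a thin pale rim, in the box top (counted from the box's left, +y; 58 mm apart, in a row 45 mm behind the front edge). 50 mm across, 1.5 mm below the top, in a 52 mm hole. All look alike: four are solid; one, a different one each time, is the sprung button. The point is fixed to the box
- button (a joint): how far the hidden button is pressed down below its rest height, m: 0 at rest, 0.006 at its stop. It takes about 1.5 N to start, 4 N at 4 mm (where the catch lets go) and 5 N at the stop, and springs back when let go. The other roundels do not yield
- drawer (a joint): how far the drawer has come out of the box front (along the box's -x), m: 0 shut and latched, 0.115 at its end stop. When the catch lets go a spring drives it out to about 0.062, where it stays; from there it slides against 1 to 2 N. It cannot be drawn while latched
- drawer_mouth (a point): middle of the upper edge of the drawer's opening in the box front, 46 mm above the desk, fixed to the box. The drawer, 306 mm wide, comes out below it
- drawer_lip (a point): middle of the rear upper edge of the drawer's front, 42 mm above the desk; moves with the drawer. The front has no handle, is 306 mm wide and 16 mm thick: an outer board 8 mm thick and 45 mm above the desk, an inner one 8 mm thick and 42 mm above it. Behind this point is the open compartment, 91 mm front to back, 284 mm wide, floor 18 mm above the desk: a fingertip can reach in here and draw the drawer
- desk_key: brass key with a tag, 94 mm long, 23 mm wide, 4 mm thick, lying flat on the drawer's floor (out of sight at first, and sliding a little when the drawer springs out). Origin at the centre of its underside, long side along its y
- card_case: slim silver card case, 63 x 96 x 9 mm, lying on the leather inset of the box top; origin at the centre of its underside
- rocker_blotter: wooden rocker blotter with a knob, 64 x 108 x 72 mm, on the desk left of the box; origin at the centre of its underside
- pocket_book: black bound book, 142 x 208 x 30 mm, on the desk right of the box; origin at the centre of its underside
- magnifier: magnifying glass, 81 x 174 x 16 mm, on the desk near the front right; origin at the centre of its underside
- fountain_pen: black fountain pen, 13 x 137 x 13 mm, on the desk near the front; origin at the centre of its underside

How it is judged:
On the way:
1. the hidden button has been pressed and the drawer has sprung out more than 30 mm (value of joint drawer above 0.03 m), for 0.1 s.
At the end, for the whole second after the job is handed in: the drawer stands open at its stop (at least 108 of its 115 mm) and at rest, the button has sprung back up, the key lies flat on the drawer floor, and the card case, blotter, book, magnifier and pen are within 20 mm of where they were (value of joint drawer above 0.108 m and not (value of joint drawer above 0.125 m) and velocity of joint drawer between -0.01 and 0.01 m/s and value of joint button below 0.001 m and z of desk_key in the frame of writing_box between 0.012 and 0.026 m and linear speed of desk_key below 0.02 m/s and distance of each of card_case, rocker_blotter, pocket_book, magnifier, fountain_pen from where it was at the start of the episode below 0.02 m); the robot touches nothing.
It fails at once if the key is lifted out (raised more than 20 mm off the drawer floor) (z of desk_key in the frame of writing_box above 0.038 m).
It fails at once if the drawer front is pinched: the fingers press on its outer and its inner board at once (contact force between the fingers and drawer_c0 above 1 N and contact force between the fingers and drawer_c1 above 1 N).
It fails at once if one of the other things is moved or lifted by more than 30 mm (distance of any of card_case, rocker_blotter, pocket_book, magnifier, fountain_pen from where it was at the start of the episode above 0.03 m).
It also fails if it takes over 58 s, if anything falls off the work surface, if the arm or the gripper's body presses on something with over 40 N, if the wrist force passes 120 N, or if a joint passes its speed limit or range.

## Working session

There is one attempt and no reset: what is moved stays moved. The work goes in short steps, Python scripts to look and compute and a tool call to move; the robot and the scene stay as the last step left them, time stands still between calls to the robot, and variables do not carry over. Pictures are saved under pics/ and viewed, and the job is handed in when it is done.

Besides the shell and the picture viewer there is one more tool, called after "Call:" in YAML: its name, and indented under it one key for each argument. move_arm: Moves the arm, as the interface text tells. Its arguments: {"type":"object","properties":{"rows":{"type":"array","items":{"type":"number"}},"grip_force":{"type":"number"}},"required":["rows"]}

```bash
ls; mkdir -p pics
cat > h.py <<'E'
from rig import robot
import numpy as np, cv2
def snap(name,fn):
    c=robot.camera(name); cv2.imwrite('pics/'+fn,c['color'][:,:,::-1]); return c
def w(c,px,z=None):
    K=c['camera_matrix'];u,v=px
    ray=np.linalg.inv(K)@np.array([u,v,1.])
    R=np.array(c['R']);t=np.array(c['t'])
    if z is None:
        d=c['z_map'][int(round(v)),int(round(u))]; return R.T@(ray*d-t)
    o=-R.T@t; dr=R.T@ray; return o+dr*(z-o[2])/dr[2]
E
python3 - <<'E'
from h import *
print(robot.get_obs())
for n in ['scene','top']:
    c=snap(n,n+'0.png')
    for th in ['roundel_1','writing_box','drawer_mouth','card_case','rocker_blotter','pocket_book','magnifier','fountain_pen']:
        for d in robot.spot_point(n,th)[:6]:
            print(n,th,np.round(d['at'],1),round(d['conf'],2),np.round(w(c,d['at']),3))
E
```

```text
pics
{'time': 0.0, 'q': array([-1.38551256e+00,  5.28459635e-01,  1.43386410e+00, -1.69952680e-05,
        1.18139962e+00, -1.78504777e-01]), 'joint_velocities': array([ 0.00029321,  0.00058617,  0.00038475, -0.00035582, -0.00054054,
       -0.00033616]), 'joint_torque': array([ 2.77575697e-05, -4.40037096e+01, -1.76594210e+01,  6.34410605e-02,
        5.82223583e-02, -1.58458406e-04]), 'position': array([ 0.22227233, -0.58337612,  0.2215878 ]), 'tool_rot': array([ 9.83501654e-01,  1.80895995e-01, -1.14689997e-05, -1.06532036e-03]), 'ft_force': array([ 0.8136571 , -0.79284499,  0.29699316]), 'moment': array([ 0.01414646, -0.04144247,  0.03551917]), 'grip_width': 0.08699514449854297}
scene roundel_1 [323.5 194.6] 0.92 [ 0.599 -0.038  0.074]
scene roundel_1 [289.3 183.3] 0.85 [0.609 0.143 0.071]
scene roundel_1 [314.3 190.4] 0.83 [0.613 0.018 0.072]
scene roundel_1 [281.  180.4] 0.72 [0.611 0.192 0.071]
scene roundel_1 [298.9 184.1] 0.57 [0.625 0.106 0.072]
scene writing_box [308. 201.] 0.6 [ 0.547 -0.007  0.058]
scene drawer_mouth [295.2 195.2] 0.81 [0.555 0.064 0.059]
scene drawer_mo
[... 588 characters left out ...]
9 181.2] 0.93 [0.596 0.124 0.073]
top roundel_1 [248.7 180. ] 0.82 [0.6   0.186 0.068]
top roundel_1 [289.2 178.8] 0.72 [0.603 0.063 0.076]
top roundel_1 [304.8 177.7] 0.61 [0.607 0.017 0.071]
top writing_box [288.4 169.7] 0.89 [0.631 0.066 0.074]
top drawer_mouth [290.  197.8] 0.75 [0.554 0.065 0.013]
top card_case [296.4 151.6] 0.69 [0.685 0.042 0.081]
top rocker_blotter [187.5 196. ] 0.69 [0.556 0.376 0.038]
top pocket_book [461.  175.9] 0.67 [ 0.622 -0.465  0.028]
top pocket_book [326.2 183.7] 0.39 [ 0.589 -0.047  0.071]
top magnifier [447.5 248. ] 0.86 [ 0.401 -0.424 -0.003]
top fountain_pen [400.8 256. ] 0.49 [ 0.375 -0.275  0.016]
top fountain_pen [306.4 177.3] 0.4 [0.608 0.012 0.073]
```

Run:
```python
import cv2
a=cv2.imread('pics/top0.png');cv2.imwrite('pics/top0z.png',cv2.resize(a[120:270,180:480],None,fx=2.6,fy=2.6,interpolation=cv2.INTER_CUBIC))
```

```text
(no output)
```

View pics/scene0.png

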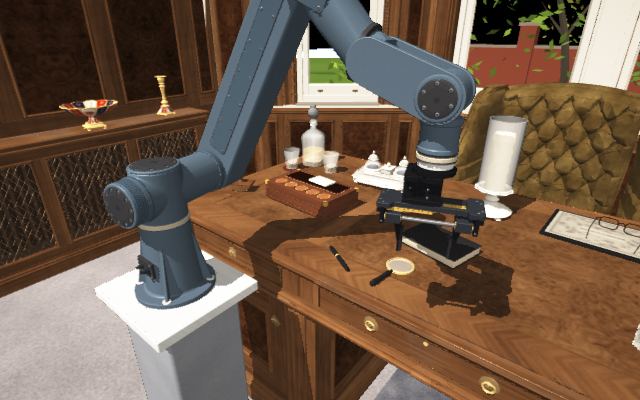

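View pics/top0z.png

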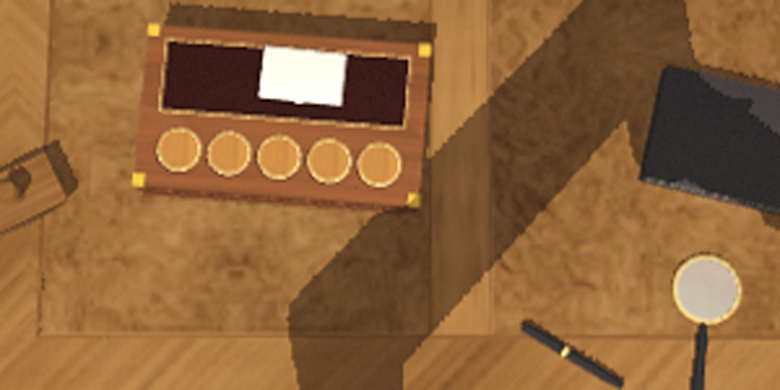

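The top view shows the five roundels in a row, at about (248,178) to (326,183) px. The card case lies behind them and the area in front of the box is clear. Next I'll fit the row precisely.

Run:
```python
from h import *
c=robot.camera('top')
Z=np.array([(178,150),(229,153),(279,157),(329,161),(379,165)])/2.6+[180,120]-0.3
P=np.array([w(c,p,0.0725) for p in Z]);print(np.round(P,4))
m=P[:,:2].mean(0); d=P[0,:2]-P[4,:2]; print(np.linalg.norm(d)/4); d/=np.linalg.norm(d)
yaw=np.arctan2(-d[0],d[1]); print('yaw',yaw,'m',m)
ex=np.array([np.cos(yaw),np.sin(yaw)]);ey=np.array([-ex[1],ex[0]])
for i in range(5): print(i+1,m+ey*0.058*(2-i))
print('front mid',m-ex*.045,'centre',m+ex*.05)
# corners in zoomed
for p in [(153,30),(425,49),(139,180),(413,200)]:
    q=w(c,np.array(p)/2.6+[180,120],.074)[:2]-(m+ex*.05); print(ex@q,ey@q)
for p in [(248,160),(270,205)]: pass
```

```text
[[ 0.6075  0.1867  0.0725]
 [ 0.6041  0.1279  0.0725]
 [ 0.5996  0.0702  0.0725]
 [ 0.595   0.0126  0.0725]
 [ 0.5904 -0.045   0.0725]]
0.0581011874653218
yaw -0.07367979777626472 m [0.59933836 0.07046258]
1 [0.60787748 0.18614785]
2 [0.60360792 0.12830522]
3 [0.59933836 0.07046258]
4 [0.5950688  0.01261994]
5 [ 0.59079923 -0.0452227 ]
front mid [0.55446045 0.07377517] centre [0.6492027  0.06678192]
0.08803815571879686 0.15823222118095012
0.08933472673752771 -0.16002615491244399
-0.08968679545863378 0.1565284552881484
-0.08909866192899626 -0.1587107474203249
```

Call:
move_arm:
  rows: [24,34,0,0,0,-0.073,1,24,34,0,0,0,-0.073,1,24,34,0,0,0,-0.073,1,24,34,0,0,0,-0.073,1,24,34,0,0,0,-0.073,1,24,34,0,0,0,-0.072,1,24,34,0,0,0,0,1,24,34,0,0,0,0,1,24,34,0,0,0,0,1,24,34,0,0,0,0,1,24,34,0,0,0,0,1,24,34,0,0,0,0,1]
  grip_force: 20

```text
time: 2.15
position: [0.5113, -0.1746, 0.2228]
tool_rot: [0.999, -0.037, 0.0, 0.0]
ft_force: [1.2, -0.6, 1.0]
grip_width: 0.0026
```

Call:
move_arm:
  rows: [20,32,-25,0,0,0,1,20,32,-25,0,0,0,1,20,32,-25,0,0,0,1,20,32,-25,0,0,0,1,0,0,0,0,0,0,1]

```text
time: 2.65
position: [0.59, -0.0437, 0.1191]
tool_rot: [0.999, -0.034, -0.003, -0.001]
ft_force: [-1.3, 0.2, -0.6]
grip_width: 0.0004
```

Run:
```python
from h import *
o=robot.get_obs();print(o['time'],o['position'],o['tool_rot'],o['ft_force'],o['grip_width'])
```

```text
2.65 [ 0.59002051 -0.04369469  0.11907403] [ 0.99940993 -0.03423177 -0.00253039 -0.00125498] [-1.29702211  0.18328187 -0.64029569] 0.00040639465105734093
```

Call:
move_arm:
  rows: [0,0,-20,0,0,0,1,0,0,-20,0,0,0,1,0,0,-7,0,0,0,1,0,0,0,0,0,0,1]

```text
time: 3.05
position: [0.5897, -0.0485, 0.075]
tool_rot: [0.999, -0.037, -0.001, -0.0]
ft_force: [0.2, 0.2, -0.2]
grip_width: 0.0002
```

Call:
move_arm:
  rows: [0,0,-2,0,0,0,1,0,0,-2,0,0,0,1,0,0,0,0,0,0,1]

```text
time: 3.35
position: [0.5913, -0.0486, 0.073]
tool_rot: [0.999, -0.037, 0.001, 0.0]
ft_force: [-0.9, -0.3, 4.1]
grip_width: 0.0005
```

Call:
move_arm:
  rows: [0,0,-2,0,0,0,1,0,0,0,0,0,0,1]

```text
time: 3.55
position: [0.5913, -0.0486, 0.0729]
tool_rot: [0.999, -0.036, 0.001, 0.001]
ft_force: [-3.8, 0.6, 15.6]
grip_width: 0.0008
```

Roundel 5 is solid: 15.6 N with no travel. On to roundel 4.

Call:
move_arm:
  rows: [0,0,20,0,0,0,1,2,30,0,0,0,0,1,2,31,0,0,0,0,1,0,0,-12,0,0,0,1,0,0,-4,0,0,0,1,0,0,0,0,0,0,1]

```text
time: 4.15
position: [0.5941, 0.0125, 0.0732]
tool_rot: [0.999, -0.037, -0.0, 0.0]
ft_force: [0.2, -0.4, 0.1]
grip_width: 0.0009
```

Call:
move_arm:
  rows: [0,0,-2,0,0,0,1,0,0,-2,0,0,0,1,0,0,0,0,0,0,1]

```text
time: 4.45
position: [0.5944, 0.0122, 0.0728]
tool_rot: [0.999, -0.037, 0.0, -0.0]
ft_force: [-5.3, 2.1, 21.5]
grip_width: 0.0001
```

Roundel 4 is solid too: 21.5 N. On to roundel 3.

Call:
move_arm:
  rows: [0,0,20,0,0,0,1,2,29,0,0,0,0,1,2,29,0,0,0,0,1,0,0,-12,0,0,0,1,0,0,-4,0,0,0,1,0,0,0,0,0,0,1]

```text
time: 5.05
position: [0.5981, 0.0698, 0.073]
tool_rot: [0.999, -0.037, -0.001, 0.0]
ft_force: [-0.3, -1.4, 0.2]
grip_width: 0.0008
```

Call:
move_arm:
  rows: [0,0,-2,0,0,0,1,0,0,-1,0,0,0,1,0,0,0,0,0,0,1]

```text
time: 5.35
position: [0.5982, 0.0697, 0.0729]
tool_rot: [0.999, -0.037, -0.0, 0.0]
ft_force: [-4.3, 0.9, 17.8]
grip_width: 0.0002
```

Roundel 3 is solid as well. On to roundel 2.

Call:
move_arm:
  rows: [0,0,19,0,0,0,1,3,29,0,0,0,0,1,2,29,0,0,0,0,1,0,0,-12,0,0,0,1,0,0,-4,0,0,0,1,0,0,0,0,0,0,1]

```text
time: 5.95
position: [0.6027, 0.1277, 0.0722]
tool_rot: [0.999, -0.037, -0.001, 0.0]
ft_force: [-0.5, 0.1, 1.0]
grip_width: 0.0002
```

Call:
move_arm:
  rows: [0,0,-2,0,0,0,1,0,0,-1,0,0,0,1,0,0,0,0,0,0,1]

```text
time: 6.25
position: [0.6031, 0.1277, 0.0707]
tool_rot: [0.999, -0.037, -0.0, 0.001]
ft_force: [-2.7, -1.6, 2.3]
grip_width: 0.0004
```

Roundel 2 gives: 70.7 mm at only 2.3 N. I'll press it further.

Call:
move_arm:
  rows: [0,0,-2,0,0,0,1,0,0,-2,0,0,0,1,0,0,0,0,0,0,1]

```text
time: 6.55
position: [0.6034, 0.1282, 0.067]
tool_rot: [0.999, -0.036, 0.0, 0.001]
ft_force: [-2.4, -3.4, 5.8]
grip_width: 0.0004
```

Call:
move_arm:
  rows: [0,0,-1,0,0,0,1,0,0,0,0,0,0,1,0,0,25,0,0,0,1,0,0,40,0,0,0,1,0,0,40,0,0,0,1,0,0,40,0,0,0,1,0,0,0,0,0,0,1]

```text
time: 7.25
position: [0.6082, 0.1298, 0.2167]
tool_rot: [0.999, -0.037, 0.007, -0.001]
ft_force: [0.0, -0.8, 0.3]
grip_width: 0.0005
```

Run:
```python
from h import *
for n in ['top','wrist']:
    c=snap(n,n+'1.png')
    for th in ['drawer_lip','desk_key']:
        for d in robot.spot_point(n,th)[:3]:
            print(n,th,np.round(d['at'],1),round(d['conf'],2), np.round(w(c,d['at']),3) if n=='top' else '')
    if n=='top':
        cv2.imwrite('pics/top1z.png',cv2.resize(c['color'][120:270,180:480,::-1],None,fx=2.6,fy=2.6,interpolation=cv2.INTER_CUBIC))
```

```text
top drawer_lip [287.6 210.6] 0.76 [0.514 0.072 0.013]
top drawer_lip [189.8 194.6] 0.25 [0.561 0.371 0.031]
top desk_key [290.9 168.3] 0.52 [0.583 0.041 0.328]
top desk_key [306.7 194.7] 0.44 [0.556 0.011 0.071]
wrist drawer_lip [136.6 217.9] 0.5
```

View pics/top1z.png

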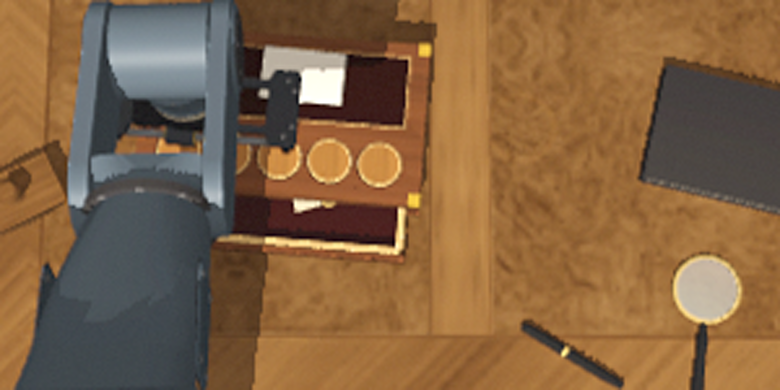

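View pics/wrist1.png

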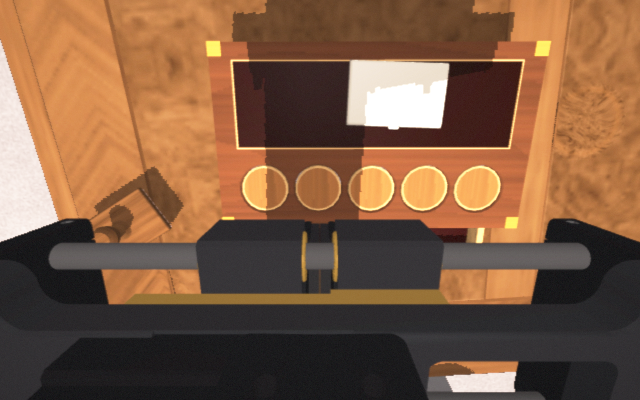

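The drawer has sprung out about 62 mm. The inner board's edge runs from about (230,233) to (395,245) in the zoomed view, and the key's tag shows at about (315,205). I'll compute where to put the fingertip.

Run:
```python
from h import *
c=robot.camera('top')
yaw=-.0737;C=np.array([.6492,.0668])
ex=np.array([np.cos(yaw),np.sin(yaw)]);ey=np.array([-ex[1],ex[0]])
for p,z in [((300,238),.042),((395,245),.042),((395,258),.045),((315,205),.022),((300,247),.045),((370,230),.018)]:
    q=np.array(p)/2.6+[180,120]-.3
    for zz in (z,None):
        P=w(c,q,zz);d=P[:2]-C;print(p,zz,np.round(P,4),'box',round(ex@d,4),round(ey@d,4))
T=C-.117*ex-.085*ey;print('target',T)
cv2.imwrite('pics/t2.png',cv2.resize(c['color'][185:235,250:350,::-1],None,fx=8,fy=8,interpolation=cv2.INTER_CUBIC))
```

```text
(300, 238) 0.042 [0.5092 0.0469 0.042 ] box -0.1382 -0.0302
(300, 238) None [0.5122 0.0485 0.016 ] box -0.1353 -0.0284
(395, 245) 0.042 [ 0.5012 -0.0639  0.042 ] box -0.138 -0.1413
(395, 245) None [ 0.5013 -0.0639  0.0408] box -0.1379 -0.1413
(395, 258) 0.045 [ 0.4857 -0.0639  0.045 ] box -0.1535 -0.1424
(395, 258) None [ 0.486  -0.0639  0.0412] box -0.1531 -0.1424
(315, 205) 0.022 [0.5509 0.0307 0.022 ] box -0.0954 -0.0433
(315, 205) None [0.5514 0.0308 0.0187] box -0.0949 -0.0431
(300, 247) 0.045 [0.4983 0.0466 0.045 ] box -0.149 -0.0313
(300, 247) None [0.4989 0.0469 0.0397] box -0.1484 -0.0309
(370, 230) 0.018 [ 0.5216 -0.0347  0.018 ] box -0.1197 -0.1106
(370, 230) None [ 0.5218 -0.0347  0.017 ] box -0.1196 -0.1106
target [ 0.52625878 -0.00935416]
```

View pics/t2.png

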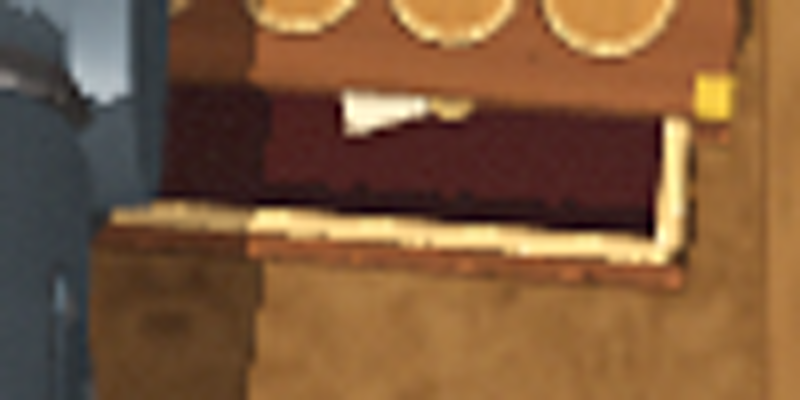

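Call:
move_arm:
  rows: [-20,-39,-20,0,0,0,1,-20,-39,-20,0,0,0,1,-20,-39,-20,0,0,0,1,-19,-40,-20,0,0,0,1,0,0,0,0,0,0,1,0,0,0,0,0,0,1,0,0,0,0,0,0,1]

```text
time: 8.3
position: [0.5252, -0.0276, 0.1305]
tool_rot: [0.999, -0.036, 0.0, -0.0]
ft_force: [-0.1, -0.0, 0.8]
grip_width: 0.0007
```

Call:
move_arm:
  rows: [0,0,-30,0,0,0,1,0,0,-30,0,0,0,1,0,0,-20,0,0,0,1,0,0,-10,0,0,0,1,0,0,-9,0,0,0,1,0,0,0,0,0,0,1,0,0,0,0,0,0,1]

```text
time: 9.0
position: [0.5251, -0.0279, 0.0321]
tool_rot: [0.999, -0.036, 0.001, 0.0]
ft_force: [-0.9, -0.4, 0.8]
grip_width: 0.0007
```

Call:
move_arm:
  rows: [-5,0.4,0,0,0,0,1,-5,0.4,0,0,0,0,1,-4,0.3,0,0,0,0,1,-4,0.3,0,0,0,0,1,-4,0.3,0,0,0,0,1,-4,0.3,0,0,0,0,1,-4,0.3,0,0,0,0,1,0,0,0,0,0,0,1]

```text
time: 9.8
position: [0.4931, -0.0255, 0.0314]
tool_rot: [0.999, -0.037, -0.001, -0.0]
ft_force: [-0.7, -0.1, 0.1]
grip_width: 0.0001
```

Call:
move_arm:
  rows: [-4,0.3,0,0,0,0,1,-4,0.3,0,0,0,0,1,-4,0.3,0,0,0,0,1,-4,0.3,0,0,0,0,1,-4,0.3,0,0,0,0,1,0,0,0,0,0,0,1]

```text
time: 10.4
position: [0.4729, -0.0239, 0.0314]
tool_rot: [0.999, -0.037, -0.001, -0.0]
ft_force: [-0.5, -0.1, -0.2]
grip_width: 0.0004
```

Run:
```python
from h import *
c=snap('top','top3.png')
cv2.imwrite('pics/t3.png',cv2.resize(c['color'][165:245,230:350,::-1],None,fx=6.6,fy=6.6,interpolation=cv2.INTER_CUBIC))
```

```text
(no output)
```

View pics/t3.png

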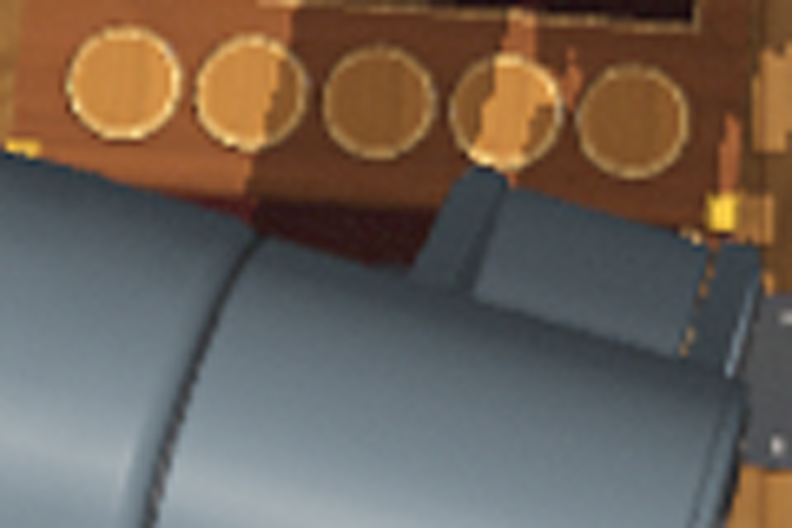

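The arm hides the drawer here, so I'll keep drawing in small steps and watch for the stop in the force reading.

Call:
move_arm:
  rows: [-4,0.3,0,0,0,0,1,-4,0.3,0,0,0,0,1]

```text
time: 10.65
position: [0.4668, -0.0238, 0.0316]
tool_rot: [0.999, -0.037, 0.001, 0.0]
ft_force: [-0.1, -0.6, -0.3]
grip_width: 0.0002
```

Call:
move_arm:
  rows: [-3,0.2,0,0,0,0,1,-2,0.2,0,0,0,0,1]

```text
time: 10.85
position: [0.461, -0.0233, 0.0316]
tool_rot: [0.999, -0.037, -0.0, 0.0]
ft_force: [0.7, 0.4, -1.0]
grip_width: 0.0004
```

Call:
move_arm:
  rows: [-2,0.1,0,0,0,0,1,0,0,0,0,0,0,1]

```text
time: 11.05
position: [0.4598, -0.0232, 0.0316]
tool_rot: [0.999, -0.037, 0.001, 0.0]
ft_force: [1.8, 0.1, -0.8]
grip_width: 0.0002
```

Call:
move_arm:
  rows: [-2,0.1,0,0,0,0,1,0,0,0,0,0,0,1]

```text
time: 11.25
position: [0.4597, -0.0233, 0.0317]
tool_rot: [0.999, -0.037, 0.002, 0.0]
ft_force: [5.4, 1.9, -1.9]
grip_width: 0.0005
```

Call:
move_arm:
  rows: [-2,0.1,0,0,0,0,1,0,0,0,0,0,0,1]

```text
time: 11.45
position: [0.4597, -0.0234, 0.0318]
tool_rot: [0.999, -0.037, 0.005, 0.001]
ft_force: [7.7, 3.4, -4.2]
grip_width: -0.0
```

It has hit the stop: the tip stays at 0.4597 while the force rises to 7.7 N. I'll back off, lift and look.

Call:
move_arm:
  rows: [8,-0.6,0,0,0,0,1,8,-0.6,0,0,0,0,1,0,0,0,0,0,0,1,0,0,20,0,0,0,1,0,0,40,0,0,0,1,0,0,40,0,0,0,1,0,0,40,0,0,0,1,0,-30,30,0,0,0,1,0,-45,0,0,0,0,1,0,-45,0,0,0,0,1,0,-45,0,0,0,0,1,0,-45,0,0,0,0,1]

```text
time: 12.65
position: [0.4701, -0.2352, 0.2014]
tool_rot: [0.999, -0.037, -0.001, -0.001]
ft_force: [1.1, -0.2, 0.2]
grip_width: 0.0007
```

Call:
move_arm:
  rows: [0,-45,0,0,0,0,1,0,-45,0,0,0,0,1,0,-45,0,0,0,0,1,0,-45,0,0,0,0,1,0,0,0,0,0,0,1,0,0,0,0,0,0,1]

```text
time: 13.25
position: [0.4701, -0.4143, 0.2005]
tool_rot: [0.999, -0.038, -0.001, -0.001]
ft_force: [-0.8, 1.1, 0.0]
grip_width: 0.0003
```

Run:
```python
from h import *
yaw=-.0737;C=np.array([.6492,.0668])
ex=np.array([np.cos(yaw),np.sin(yaw)]);ey=np.array([-ex[1],ex[0]])
c=snap('top','top4.png')
cv2.imwrite('pics/top4z.png',cv2.resize(c['color'][120:270,180:480,::-1],None,fx=2.6,fy=2.6,interpolation=cv2.INTER_CUBIC))
for th,z in [('drawer_lip',.042),('desk_key',.018),('card_case',.08),('rocker_blotter',None),('pocket_book',None),('magnifier',None),('fountain_pen',None)]:
    for d in robot.spot_point('top',th)[:2]:
        P=w(c,d['at'],z);e=P[:2]-C
        print(th,np.round(d['at'],1),round(d['conf'],2),np.round(P,3),'box',round(ex@e,4),round(ey@e,4))
a=cv2.imread('pics/top0.png').astype(int);b=c['color'][:,:,::-1].astype(int)
print(robot.get_obs()['position'],robot.get_obs()['ft_force'])
```

```text
drawer_lip [282.9 228. ] 0.58 [0.458 0.083 0.042] box -0.1917 0.0022
desk_key [305.7 212.2] 0.49 [0.509 0.016 0.018] box -0.136 -0.0614
card_case [299.4 152.1] 0.61 [0.684 0.033 0.08 ] box 0.0368 -0.0307
card_case [289.1 177.6] 0.4 [0.606 0.063 0.08 ] box -0.0431 -0.0065
rocker_blotter [191.  197.9] 0.66 [0.551 0.368 0.029] box -0.1198 0.2927
pocket_book [459.5 176.1] 0.69 [ 0.62  -0.459  0.032] box 0.01 -0.5266
[ 0.47165286 -0.41317587  0.20177426] [-0.3416632  -0.47311332 -0.39726272]
```

View pics/top4z.png

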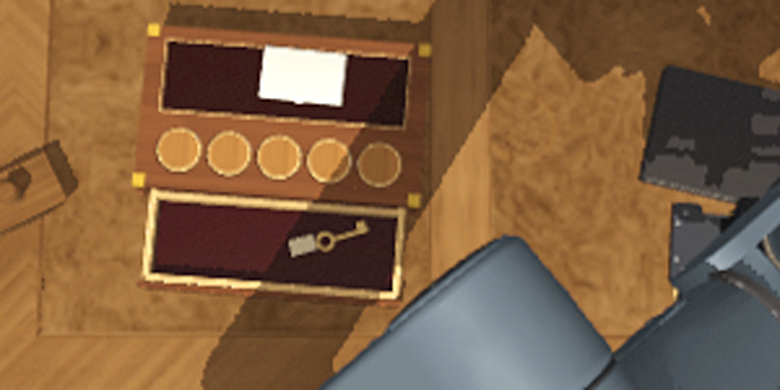

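The drawer is out and the key lies in it at about (328,240) in the zoomed view. The case, blotter and book haven't moved. The pen and magnifier are hidden by the arm. One finer check of the opening from the depth profile, and a scene view:

Run:
```python
from h import *
yaw=-.0737;C=np.array([.6492,.0668])
ex=np.array([np.cos(yaw),np.sin(yaw)]);ey=np.array([-ex[1],ex[0]])
c=robot.camera('top')
for u in (250,262,275):
    s=[]
    for v in range(224,238):
        P=w(c,(u,v));e=P[:2]-C; s.append((v,round(1000*(ex@e)),round(1000*P[2]),int(c['color'][v,u].sum())))
    print(u,s)
c=snap('scene','scene4.png')
cv2.imwrite('pics/scene4z.png',cv2.resize(c['color'][140:300,220:480,::-1],None,fx=3,fy=3,interpolation=cv2.INTER_CUBIC))
for th in ['fountain_pen','magnifier']:
    print(th,[(d['at'],d['conf'],np.round(w(c,d['at']),3)) for d in robot.spot_point('scene',th)[:2]])
```

```text
250 [(224, -185, 19, 95), (225, -189, 21, 69), (226, -192, 20, 515), (227, -196, 39, 665), (228, -199, 36, 571), (229, -202, 41, 261), (230, -205, 45, 282), (231, -208, 44, 278), (232, -210, 21, 288), (233, -212, 2, 350), (234, -215, -2, 323), (235, -218, -2, 311), (236, -221, -3, 314), (237, -224, -3, 339)]
262 [(224, -183, 18, 94), (225, -186, 22, 85), (226, -188, 15, 92), (227, -192, 17, 491), (228, -196, 42, 646), (229, -199, 39, 593), (230, -203, 45, 254), (231, -206, 46, 294), (232, -209, 44, 294), (233, -210, 25, 268), (234, -212, -3, 313), (235, -215, 3, 311), (236, -218, 3, 309), (237, -221, -7, 320)]
275 [(224, -180, 21, 130), (225, -182, 17, 106), (226, -185, 15, 106), (227, -189, 16, 93), (228, -192, 17, 487), (229, -196, 39, 644), (230, -199, 37, 594), (231, -203, 43, 260), (232, -206, 44, 310), (233, -209, 43, 298), (234, -210, 18, 211), (235, -212, 1, 189), (236, -215, -1, 194), (237, -218, -1, 197)]
fountain_pen [([338.2, 258.1], 0.65, array([ 0.368, -0.276,  0.01 ]))]
magnifier [([390.3, 272.1], 0.98, array([ 0.4  , -0.431,  0.011])), ([337.4, 260.3], 0.65, array([ 0.37 , -0.271, -0.   ]))]
```

View pics/scene4z.png

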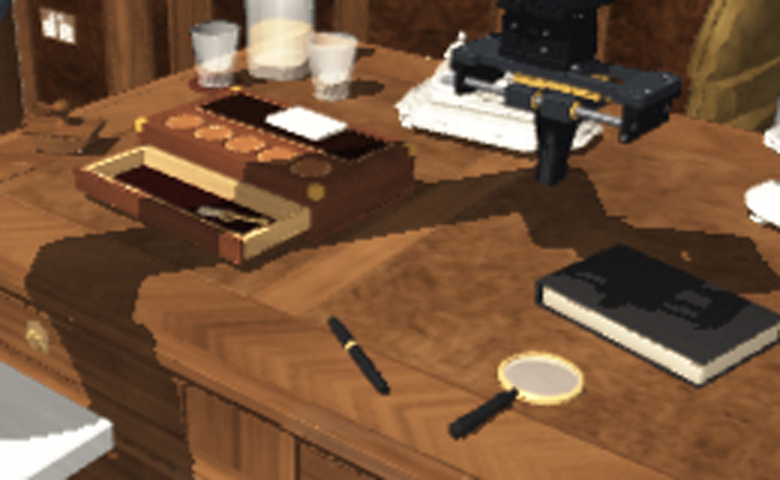

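The outer board's front edge is at box x of about -0.210, so the drawer is open about 0.114 m. The pen and magnifier are where they were, and the arm is clear of everything.

```bash
python3 -c "
from rig import robot
print(robot.hand_in())"
```

```text
the job is handed in; nothing more can be done
None
```

The drawer is drawn out to its stop with the key lying in view, and I handed the job in at about 13.5 s on the robot's clock. No verdict was given.

- **Finding the button:** I pressed the roundels from right to left with the shut fingers. Roundels 5, 4 and 3 were solid, holding at 16–22 N with no travel. Roundel 2 gave, pressing in about 6 mm at around 6 N, and the drawer sprang out to about 62 mm.
- **Drawing the drawer:** I reached over the drawer's front at its right end, clear of the key, and pulled until the fingertip stopped moving and the force rose to about 8 N. I then backed off, lifted and moved the arm away.
- **Drawer and key:** The depth picture puts the drawer front at about 114 mm open; the network's less exact reading gave about 113 mm. The key lies on the drawer floor.
- **Other things:** The five other things read within about 13 mm of their start positions. That is about as much as the readings scatter, and nothing looked moved.
- **Not checked directly:** I did not measure the button's return. It was let go, and roundel 2 looks like the others in the last picture.

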